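# Close the ferrule die

### The arm

A 7-joint arm with a two-finger parallel gripper is mounted at the origin on the work surface. World frame = base frame: x ahead of the robot, y to its left, z up, the work surface at z = 0. Lengths are in m, angles in rad, forces in N, time in s.
With the tool pointing down it reaches from about 0.4 to 0.925 m from the base axis. Payload 4.1 kg.
Tool frame: the origin (TCP) lies where the fingers leave the gripper's body, on its centre line; the fingertips stand 73 mm ahead of it and the grasp point (between the pads) lies ahead of it (ctrl.grip_depth is the z of the grasp point in the tool frame, in m); z points along the fingers, y is the line along which they close (so a half turn about z gives the same grasp; the last joint's range is limited). The gripper opens to 85 mm and grips with 20 to 120 N. Pads are 22 mm wide; open, the fingers measure 114 mm over their backs; the gripper's body (76 mm by 85 mm) begins 54 mm behind the grasp point. The pads swing forward as they close: fully open they stand 13 mm farther back than shut.
Start: joints at [-0.099, 0.398, 0.045, 1.537, -0.019, 1.207, -0.051], TCP at [0.65, 0, 0.304] pointing down, gripper open.
Joint ranges: [-2.82, 2.82], [-0.49, 2.23], [-1.37, 1.46], [0, 2.46], [-1.36, 4.5], [0.23, 2], [-2.94, 2.94]. Speed limits (rad/s): [2.57, 2.57, 3.14, 3.14, 3.14, 3.14, 3.14].

### API

Orientations are given as a 3x3 rotation matrix whose columns are the frame's x, y, z axes.
In Python, from workcell import status, optics, job_done, ctrl gives the robot as it stands.
- The arm moves only by the shell command python3 -m pendant 'ROWS' [FORCE]. ROWS is JSON, one flat list of numbers, 5 for each row, row after row: the shift along the tool's x, y, z in m, then the turn about the tool's z in degrees, then the finger opening in m, from 0 to 0.0854. In form: [tx, ty, tz, turn, claw, tx, ty, tz, turn, claw, ...]. A call has 1 to 5 rows; each row shifts and turns the commanded pose from where the row before left it, along the tool's axes as they then stand; what a row does not reach is not made up. A row lasts 1/8 s, in which the tool goes at most 62.5 mm and 10.7 degrees, less where a joint would pass 70% of its speed; a pose out of reach is approached as far as the arm can. A call with a gripper value outside its range is refused whole. The fingers move at their own pace and stop on an object; FORCE is the grip in N (left out, the last holds). Time passes only in rows, so rows that do not move let the fingers close. It gives the time, the measured TCP pose, the force, the opening and the grip force at its end, in the units of the state.
- status.get_state(): the state, without advancing time (a new reading comes with each control period).
- optics.camera(name): name is "scene" or "side" or "wrist"; returns (picture, depth): 400x640x3 uint8, red, green, blue; 400x640 float32, m along the optical axis (not along the pixel's ray), 0 where there is no reading.
- optics.get_calibration(name): a dict with "K" (3x3 intrinsics, pixels), "world_from_camera" (4x4, takes a point from camera to world coordinates); the wrist camera has in their place "tool_from_camera" (4x4, takes a point from camera to tool coordinates, whose origin is the TCP and whose axes are the flange's). Camera axes: x right, y up, looking along -z (the intrinsics and any distortion apply to the point x, -y, -z); pixel columns grow to the right and rows downward; lengths in m; the calibration is good to about 2 mm. A picture is of the moment at which its call begins: read the wrist's pose just before it. get_calibration takes no time and is no camera call.
- job_done(): hands the job in; it is judged then, once.
The state is a dict: "t": time; "q": joint angles; "joint_velocities": joint speeds; "tau": joint torques, N m; "ee_pos": TCP position; "tcp_rot": TCP orientation; "wrist_force": force on the tool from outside, world axes, zero at the start; "moment": the same for the moment, N m; "grip_width": finger opening in m; "grasp_force": force on a finger pad.
Only numpy, scipy, OpenCV 4.12 (cv2) and the standard library are available. Lean on these libraries where they do the work, as an engineer would, in place of code of your own. Each camera call takes 0.05 s, during which the arm holds its last target. There are 200 camera calls.

### The job

The ferrule die on the knife maker's bench is open: find the one loose die half whose face fits the tongues of the half bolted in the grey die shoe, and push it in between the shoe's side walls, over the front lip, until it drops flat into the pocket with the two faces closed together. Leave the other two loose halves where they lie.

Things in the scene. Friction and masses are not known exactly. Their poses are not given: they have to be found in the camera images.
- die_shoe: Grey cast die shoe fixed to the bench, a low trough 187 mm long and 140 mm wide over four bolt lugs. Origin: on the bench under the middle of the bolted half's mating face; +x is the way a loose half is pushed in, z up. Pocket floor 4 mm above the bench, free from the bolted half's face (x = 0) to the front lip (x = -83 mm). Lugs at x = -45 and 45 mm, 70 mm off the middle, bolt heads 21 mm high.
- shoe_face (a point): Point on the shoe: top of the middle of the bolted steel half's mating face (shoe x = 0, y = 0, 22 mm above the bench). The bolted half is 60 mm long, 66 mm wide; its face looks to -x, with a half-round bore of 11 mm radius in the middle and at each outer edge a tongue 10 mm wide, full height, standing 14 mm out (46 mm between the tongues).
- shoe_lip (a point): Point on the shoe: top inner edge of the front lip, in the middle (shoe x = -83 mm, y = 0, 8 mm above the bench, 4 mm above the pocket floor). The lip's top is flat to x = -91 mm, then slopes down to the bench at x = -115 mm. A half pushed over it rides up nose-high, tips down into the pocket, and its back end drops off the lip last; the push takes up to about 12 N.
- shoe_mouth (a point): Point on the bench in the middle between the front ends of the shoe's side walls (shoe x = -103 mm, y = 0, z = 0). The walls are 20 mm high and 13.5 mm thick, 69 mm apart from the bolted half out to x = -90 mm, then flare to 84 mm apart at their ends.
- half_shouldered: Loose plain steel die half, 80 mm long (x), 66 mm wide (y), 18 mm high, about 0.6 kg. Origin: centre of its underside; +x points out of its mating face (x = 40 mm). Both front corners are stepped back 16 mm, leaving a nose 42 mm wide with a half-round bore of 11 mm radius in its middle. The back (x = -40 mm) and the sides are plain.
- half_square: Loose plain steel die half, 80 x 66 x 18 mm, about 0.6 kg, same origin and axes. Its mating face (x = 40 mm) is straight over the full 66 mm width, with a half-round bore of 18 mm radius in the middle.
- half_forked: Loose plain steel die half, 80 x 66 x 18 mm with its tongues, about 0.6 kg, same origin and axes. Its mating face (x = 26 mm) has a half-round bore of 11 mm radius in the middle and at each outer edge a tongue 10 mm wide that stands 14 mm out.
- shouldered_tail (a point): Middle of the lower back edge of the shouldered half (x = -40 mm, y = 0, z = 0 in its frame).
- shouldered_nose (a point): Middle of the lower front edge line of the shouldered half's mating face (x = 40 mm, y = 0, z = 0 in its frame).
There are look-alikes about, which are no part of the job. Leave any orange, purple or yellow look-alike of the half_shouldered alone.

How it is judged:
By the outcome, as a careful person would: the job done as asked, in the order asked, and still so for the second after the job is handed in, with the robot touching nothing.
It also fails if it takes over 54 s, if anything falls off the work surface, if the arm or the gripper's body presses on something with over 40 N, if the wrist force passes 120 N, or if a joint passes its speed limit or range.

## Working session

There is one attempt and no reset: what is moved stays moved. The work goes in short steps, Python scripts to look and compute and a shell command to move; the robot and the scene stay as the last step left them, time stands still between calls to the robot, and variables do not carry over. Pictures are saved under pics/ and viewed, at most 12 in all, crops included, and the job is handed in when it is done.

```bash
mkdir -p pics
cat > h.py <<'E'
import numpy as np, cv2
from workcell import status, optics, ctrl
def shot(n):
    s=status.get_state(); im,d=optics.camera(n); c=optics.get_calibration(n)
    if n=="wrist":
        T=np.eye(4);T[:3,:3]=s["tcp_rot"];T[:3,3]=s["ee_pos"];W=T@c["tool_from_camera"]
    else: W=np.array(c["world_from_camera"])
    return im,d,np.array(c["K"]),W,c
def ray(px,K,W,z):
    px=np.atleast_2d(px).astype(float)
    v=np.c_[(px[:,0]-K[0,2])/K[0,0],-(px[:,1]-K[1,2])/K[1,1],-np.ones(len(px))]@W[:3,:3].T
    o=W[:3,3]; return o+v*((z-o[2])/v[:,2])[:,None]
E
python3 - <<'E'
from h import *
print(status.get_state()["t"],ctrl.grip_depth)
for n in("scene","side","wrist"):
    im,d,K,W,c=shot(n); np.savez(f"{n}0.npz",im=im,d=d,K=K,W=W)
    cv2.imwrite(f"pics/{n}0.png",im[:,:,::-1]); print(n,c.keys(),K.round(1).tolist(),W.round(3).tolist())
a=[cv2.imread(f"pics/{n}0.png") for n in("scene","side","wrist")]
E
```

```text
0.0 0.0539
scene dict_keys(['K', 'world_from_camera']) [[433.9, 0.0, 327.8], [0.0, 433.9, 194.6], [0.0, 0.0, 1.0]] [[-0.184, -0.639, 0.747, 1.329], [0.983, -0.123, 0.136, -0.017], [0.005, 0.759, 0.651, 0.786], [0.0, 0.0, 0.0, 1.0]]
side dict_keys(['K', 'world_from_camera']) [[376.2, 0.0, 323.9], [0.0, 376.2, 200.2], [0.0, 0.0, 1.0]] [[0.781, 0.375, -0.499, -0.106], [-0.624, 0.48, -0.616, -0.874], [0.009, 0.793, 0.609, 0.762], [0.0, 0.0, 0.0, 1.0]]
wrist dict_keys(['K', 'tool_from_camera']) [[278.1, 0.0, 319.3], [0.0, 278.1, 203.5], [0.0, 0.0, 1.0]] [[1.0, -0.0, 0.003, 0.651], [-0.001, 0.947, 0.322, 0.084], [-0.003, -0.322, 0.947, 0.372], [0.0, 0.0, 0.0, 1.0]]
```

View pics/scene0.png

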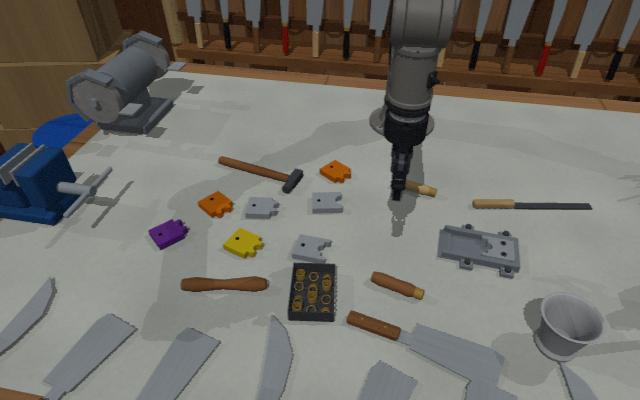

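View pics/wrist0.png

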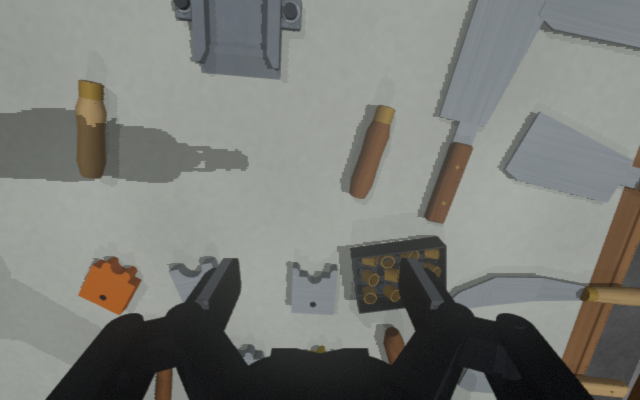

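The scene view shows three grey halves at about (262,207), (326,203) and (312,247). The shoe is at (480,248) with its mouth to the left, which is about +y in world for the push. The orange, purple and yellow ones are look-alikes. Next I'll confirm which half is which in an enlarged crop.

Run:
```python
from h import *
d=np.load("scene0.npz");im=d["im"]
a=cv2.resize(im[180:270,235:360],None,fx=6,fy=6,interpolation=2)[:300*2][:, :750]
cv2.imwrite("pics/crop.png",a[:,:,::-1])
K,W=d["K"],d["W"]
print(ray([[262,207],[326,203],[312,247],[440,262],[480,248],[335,172],[242,242],[312,290],[400,285],[420,188]],K,W,0.018).round(3))
```

```text
[[ 0.53  -0.338  0.018]
 [ 0.483 -0.176  0.018]
 [ 0.644 -0.179  0.018]
 [ 0.634  0.12   0.018]
 [ 0.571  0.214  0.018]
 [ 0.345 -0.176  0.018]
 [ 0.66  -0.348  0.018]
 [ 0.766 -0.153  0.018]
 [ 0.717  0.033  0.018]
 [ 0.372  0.068  0.018]]
```

View pics/crop.png

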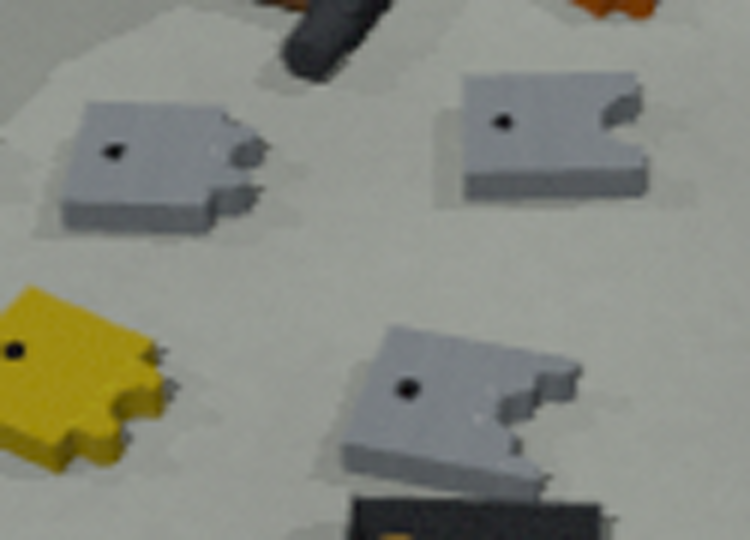

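View pics/side0.png

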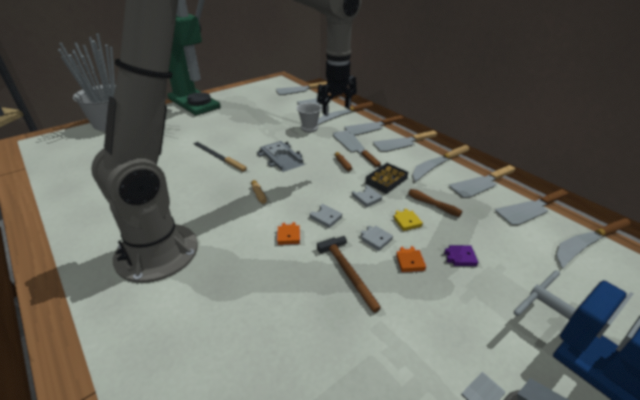

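Candidates in the scene view:
- **(262,207):** both front corners stepped back, with a narrow nose and small bore. This is the shouldered half, and its nose fits between the shoe's tongues.
- **(326,203):** straight face with a large bore, so it is the square half.
- **(312,247):** two outer tongues, so it is the forked half.

The target is at (262,207). The side view shows it at (377,236).

```bash
cat >> h.py <<'E'
def cloud(d,K,W):
    v,u=np.mgrid[:d.shape[0],:d.shape[1]]
    P=np.stack([(u-K[0,2])/K[0,0]*d,-(v-K[1,2])/K[1,1]*d,-d],-1)
    return P@W[:3,:3].T+W[:3,3]
def tops(im,d,K,W,lo,hi,ctr,r):
    "pixels of grey top faces with height lo..hi near ctr"
    P=cloud(d,K,W); m=(d>0)&(P[...,2]>lo)&(P[...,2]<hi)&(np.hypot(P[...,0]-ctr[0],P[...,1]-ctr[1])<r)
    return P,m
E
python3 - <<'E'
from h import *
s=status.get_state();print(np.array(s["tcp_rot"]).round(3).tolist(),s["wrist_force"],s["grip_width"])
d=np.load("scene0.npz");im,D,K,W=d["im"],d["d"],d["K"],d["W"]
for nm,c,r in(("sh",(.53,-.338),.06),("sq",(.483,-.176),.06),("fk",(.644,-.179),.06),("shoe",(.571,.214),.14)):
    P,m=tops(im,D,K,W,.010,.03,c,r)
    q=P[m]; b=P[(D>0)&(abs(P[...,2])<.006)&(np.hypot(P[...,0]-c[0],P[...,1]-c[1])<.09)]
    print(nm,m.sum(),np.median(q[:,2]).round(4),np.median(b[:,2]).round(4),cv2.minAreaRect((q[:,:2]*1000).astype(np.float32)))
E
```

```text
[[-0.0, 1.0, -0.002], [1.0, 0.0, -0.0], [-0.0, -0.002, -1.0]] [ 0.16349464  0.43724815 -0.4946689 ] 0.08513085256730663
sh 527 0.017 -0.0 ((521.8095092773438, -342.617919921875), (72.84117126464844, 80.924072265625), 9.947367668151855)
sq 510 0.0169 -0.0002 ((469.1107177734375, -177.99771118164062), (72.10376739501953, 77.22254180908203), 12.664323806762695)
fk 682 0.0168 0.0001 ((654.727783203125, -183.4203643798828), (81.34144592285156, 97.6893539428711), 86.69385528564453)
shoe 1866 0.019 0.0012 ((561.8132934570312, 215.0076904296875), (175.23098754882812, 143.39610290527344), 85.76790618896484)
```

```bash
python3 -m pendant '[-0.06,-0.02,0,0,0.085,-0.06,-0.02,0,0,0.085,-0.06,-0.02,0,0,0.085,-0.06,-0.02,0,0,0.085,-0.06,-0.02,0,0,0.085]'; python3 -m pendant '[-0.05,-0.02,0,0,0.085,0,0,0,0,0.085,0,0,0,0,0.085]'
cat > meas.py <<'E'
from h import *
import sys
im,D,K,W,_=shot("wrist"); np.savez(sys.argv[1]+".npz",im=im,d=D,K=K,W=W)
cv2.imwrite(f"pics/{sys.argv[1]}.png",im[:,:,::-1])
s=status.get_state();print(s["t"],np.round(s["ee_pos"],4),np.round(s["wrist_force"],2))
E
python3 meas.py w1
python3 - <<'E'
from h import *
d=np.load("w1.npz");im,D,K,W=d["im"],d["d"],d["K"],d["W"]
P,m=tops(im,D,K,W,.012,.024,(.525,-.342),.065); q=P[m]
print(m.sum(),np.median(q[:,2]),cv2.minAreaRect((q[:,:2]*1000).astype(np.float32)))
E
```

```text
t: 0.78
ee_pos: [0.5503, -0.2981, 0.3038]
tcp_rot: [[-0.0, 1.0, 0.0], [1.0, 0.0, 0.0], [0.0, 0.0, -1.0]]
wrist_force: [0.7, -0.3, 0.6]
grip_width: 0.0852
grasp_force: 0.0
t: 1.15
ee_pos: [0.5314, -0.3458, 0.3035]
tcp_rot: [[-0.0, 1.0, -0.0], [1.0, 0.0, 0.001], [0.001, -0.0, -1.0]]
wrist_force: [0.7, -0.2, -0.7]
grip_width: 0.0848
grasp_force: 0.0
1.2 [ 0.5321 -0.3448  0.3036] [ 0.91 -0.36 -1.22]
2724 0.01721938607864043 ((522.3946533203125, -337.44635009765625), (66.09344482421875, 80.2999496459961), 8.021286010742188)
```

View pics/w1.png

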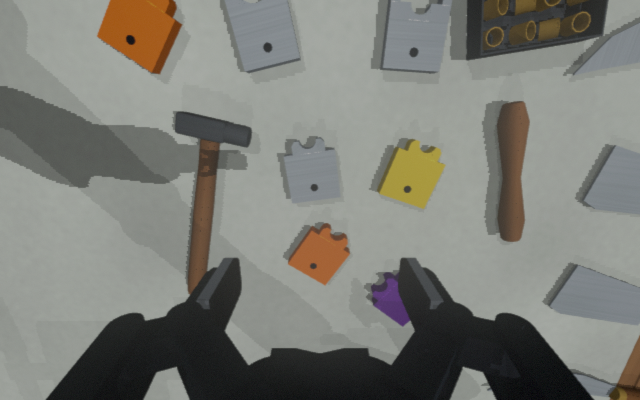

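Wrist view: the target half at (313,172) measures 66.1 x 80.3 mm, centred at (0.5224, -0.3374) and yawed 8° counterclockwise. Its neighbours leave room for the fingers, so I'll grasp it across its sides.

```bash
python3 -m pendant '[0.0125,-0.008,0.05,-8,0.085,0,0,0.05,0,0.085,0,0,0.05,0,0.085,0,0,0.035,0,0.085,0,0,0.01,0,0.085]'; python3 -m pendant '[0,0,0.02,0,0.085,0,0,0.018,0,0.085,0,0,0,0,0.085,0,0,0,0,0.085]'
```

```text
t: 1.82
ee_pos: [0.5231, -0.331, 0.1064]
tcp_rot: [[-0.143, 0.99, -0.004], [0.99, 0.143, 0.003], [0.004, -0.003, -1.0]]
wrist_force: [0.7, -0.2, 1.2]
grip_width: 0.0849
grasp_force: 0.0
t: 2.33
ee_pos: [0.5236, -0.3343, 0.0715]
tcp_rot: [[-0.139, 0.99, 0.001], [0.99, 0.139, -0.001], [-0.001, 0.001, -1.0]]
wrist_force: [0.3, 0.3, 0.1]
grip_width: 0.0849
grasp_force: 0.0
```

```bash
python3 -m pendant '[0,0,0,0,0.06,0,0,0,0,0.06,0,0,0,0,0.06,0,0,0,0,0.06,0,0,0,0,0.06]' 60; python3 -m pendant '[0,0,-0.02,0,0.06,0,0,-0.04,0,0.06,0,0,-0.03,0,0.06,0,0,0,0,0.06,0,0,0,0,0.06]'
```

```text
t: 2.95
ee_pos: [0.5224, -0.3347, 0.0722]
tcp_rot: [[-0.138, 0.99, -0.001], [0.99, 0.138, -0.0], [-0.0, -0.001, -1.0]]
wrist_force: [-3.4, 0.3, 6.1]
grip_width: 0.0643
grasp_force: 69.1
t: 3.58
ee_pos: [0.5224, -0.3331, 0.1597]
tcp_rot: [[-0.14, 0.99, -0.002], [0.99, 0.14, 0.002], [0.002, -0.002, -1.0]]
wrist_force: [-0.4, 0.9, -6.2]
grip_width: 0.0643
grasp_force: 69.6
```

```bash
python3 -m pendant '[0,0,-0.03,8,0.06,0.05,0.01,-0.03,0,0.06,0.06,0.01,-0.02,0,0.06,0.06,0.01,0,0,0.06,0.06,0.01,0,0,0.06]'; python3 -m pendant '[0.05,0.005,0,0,0.06,0.04,0,0,0,0.06,0,0,0,0,0.06,0,0,0,0,0.06]'; python3 meas.py w2
```

```text
t: 4.2
ee_pos: [0.5621, -0.1032, 0.2387]
tcp_rot: [[0.0, 1.0, -0.003], [1.0, -0.0, 0.0], [0.0, -0.003, -1.0]]
wrist_force: [1.1, -0.1, -6.9]
grip_width: 0.064
grasp_force: 70.0
t: 4.7
ee_pos: [0.567, -0.0158, 0.2387]
tcp_rot: [[-0.0, 1.0, -0.003], [1.0, 0.0, -0.001], [-0.001, -0.003, -1.0]]
wrist_force: [-0.7, -0.3, -5.5]
grip_width: 0.0647
grasp_force: 70.0
4.75 [ 0.5671 -0.0167  0.239 ] [-0.62 -0.76 -6.45]
```

View pics/w2.png

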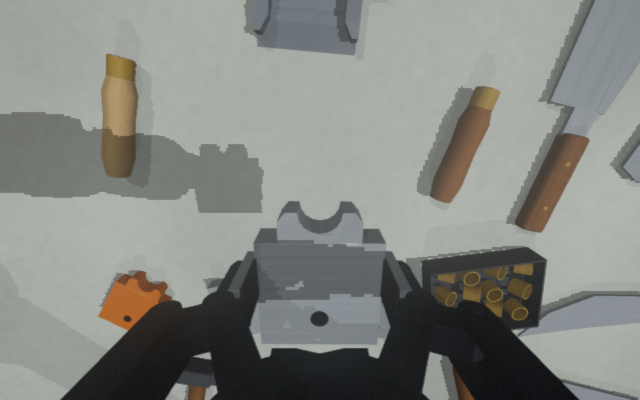

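The wrist view shows the half held square and the shoe mouth at (308,45). I'll move closer to measure the walls.

```bash
python3 -m pendant '[0.05,0,0,0,0.06,0.05,0,0,0,0.06,0,0,0,0,0.06,0,0,0,0,0.06,0,0,0,0,0.06]'; python3 meas.py w3
python3 - <<'E'
from h import *
d=np.load("w3.npz");im,D,K,W=d["im"],d["d"],d["K"],d["W"]
P=cloud(D,K,W); c=(.57,.2)
near=(D>0)&(np.hypot(P[...,0]-c[0],P[...,1]-c[1])<.16)
for lo,hi,n in((.0165,.0205,"wall"),(.0205,.026,"bolted"),(.002,.006,"floor"),(.006,.0105,"lip")):
    m=near&(P[...,2]>lo)&(P[...,2]<hi)&(P[...,1]>.09); q=P[m]
    if len(q)>20: print(n,m.sum(),np.median(q[:,2]).round(4),cv2.minAreaRect((q[:,:2]*1000).astype(np.float32)))
# wall edges per y-slice: inner gap
m=near&(P[...,2]>.0145)
for y in np.arange(.09,.29,.01):
    q=P[m&(abs(P[...,1]-y)<.003)]
    x=np.sort(q[:,0])
    if len(x)>4:
        g=np.diff(x); k=np.argsort(g)[-2:]; print(round(y,3),len(x),x[0].round(4),x[-1].round(4),[(x[i].round(4),x[i+1].round(4)) for i in k if g[i]>.005])
E
```

```text
t: 5.38
ee_pos: [0.568, 0.082, 0.2401]
tcp_rot: [[0.004, 1.0, -0.001], [1.0, -0.004, -0.001], [-0.001, -0.001, -1.0]]
wrist_force: [0.3, -0.2, -6.3]
grip_width: 0.0643
grasp_force: 70.0
5.425 [0.5681 0.0824 0.2402] [ 0.46 -0.41 -5.98]
wall 4748 0.0193 ((559.8838500976562, 193.66677856445312), (127.7183609008789, 131.95697021484375), 89.6473159790039)
bolted 2065 0.0212 ((560.7159423828125, 198.2307586669922), (124.81847381591797, 130.18597412109375), 81.73320007324219)
floor 6750 0.0033 ((566.2489013671875, 176.95416259765625), (304.2823181152344, 168.0640106201172), 0.5392113924026489)
lip 1132 0.0074 ((560.3319091796875, 198.473388671875), (132.9686279296875, 139.9381866455078), 86.11337280273438)
0.09 5804 0.5135 0.6251 []
0.1 8990 0.5056 0.6283 [(np.float64(0.5141), np.float64(0.5274)), (np.float64(0.6109), np.float64(0.6243))]
0.11 1221 0.5486 0.5905 []
0.12 504 0.5507 0.5883 [(np.float64(0.5592), np.float64(0.5802))]
0.13 28 0.5956 0.6029 []
0.14 124 0.5078 0.6037 [(np.float64(0.5177), np.float64(0.5903))]
0.15 169 0.5085 0.6045 [(np.float64(0.522), np.float64(0.5912))]
0.16 181 0.5091 0.605 [(np.float64(0.5226), np.float64(0.5919))]
0.17 174 0.51 0.6058 [(np.float64(0.5237), np.float64(0.5926))]
0.18 263 0.5107 0.6251 [(np.float64(0.5245), np.float64(0.5935))]
0.19 359 0.4947 0.6248 [(np.float64(0.5253), np.float64(0.5942))]
0.2 289 0.492 0.6083 [(np.float64(0.526), np.float64(0.5949))]
0.21 220 0.5127 0.6098 [(np.float64(0.5269), np.float64(0.5957))]
0.22 277 0.514 0.6102 [(np.float64(0.5278), np.float64(0.5868))]
0.23 402 0.5154 0.6107 [(np.float64(0.5401), np.float64(0.5858))]
0.24 676 0.5163 0.6119 [(np.float64(0.5552), np.float64(0.5713))]
0.25 853 0.5168 0.6123 []
0.26 13 0.5185 0.613 [(np.float64(0.6068), np.float64(0.613)), (np.float64(0.5305), np.float64(0.5998))]
```

View pics/w3.png

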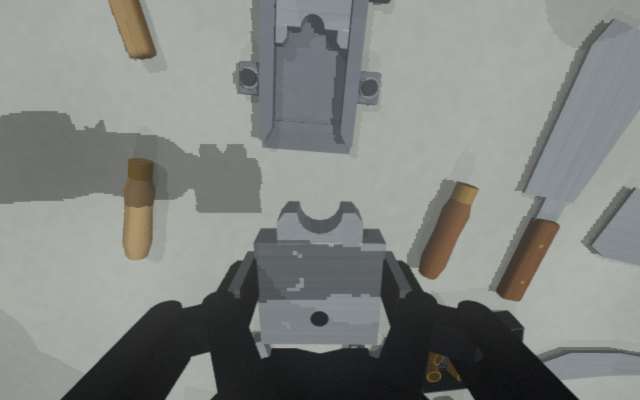

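The wrist view shows the trough centreline at x=0.5566 for y=0.15 and x=0.5613 for y=0.21. That puts the shoe's push direction 4.5° clockwise from +y. The face is at y≈0.234, and the mouth is at (308,145). I'll set the half down just in front of the slope, aligned with the shoe.

```bash
python3 -m pendant '[-0.003,-0.017,0.02,4.5,0.06,0,0,0.05,0,0.06,0,0,0.05,0,0.06,0,0,0.02,0,0.06,0,0,0,0,0.06]';  python3 -m pendant '[0,0,0.015,0,0.06,0,0,0.012,0,0.06,0,0,0,0,0.06,0,0,0,0,0.06]'
```

```text
t: 6.05
ee_pos: [0.5499, 0.0803, 0.0989]
tcp_rot: [[0.08, 0.997, -0.004], [0.997, -0.08, -0.001], [-0.002, -0.004, -1.0]]
wrist_force: [0.2, -0.4, -5.1]
grip_width: 0.0642
grasp_force: 70.2
t: 6.55
ee_pos: [0.551, 0.0817, 0.0737]
tcp_rot: [[0.078, 0.997, 0.0], [0.997, -0.078, 0.0], [0.0, 0.0, -1.0]]
wrist_force: [0.6, -0.6, -6.3]
grip_width: 0.0644
grasp_force: 70.3
```

```bash
python3 -m pendant '[0,0,0.0015,0,0.06,0,0,0,0,0.06,0,0,0,0,0.085,0,0,0,0,0.085,0,0,0,0,0.085]';  python3 -m pendant '[0,0,-0.03,0,0.085,0,0,-0.05,0,0.085,-0.035,0,-0.06,0,0.03,-0.035,0,-0.06,0,0.03,0,0,0,0,0.03]'; python3 -m pendant '[0,0,0,0,0.03,0,0,0,0,0.03]'; python3 meas.py w4
python3 - <<'E'
from h import *
d=np.load("w4.npz");im,D,K,W=d["im"],d["d"],d["K"],d["W"]
P=cloud(D,K,W)
m=(D>0)&(np.hypot(P[...,0]-.55,P[...,1]-.077)<.058)&(P[...,2]>.012)&(P[...,2]<.024); q=P[m]
print(m.sum(),np.median(q[:,2]),cv2.minAreaRect((q[:,:2]*1000).astype(np.float32)))
m=(D>0)&(P[...,2]>.0145)&(abs(P[...,0]-.57)<.08)
for y in np.arange(.15,.22,.02):
    x=np.sort(P[m&(abs(P[...,1]-y)<.003)][:,0]); i=np.argmax(np.diff(x)); print(y,x[i],x[i+1],(x[i]+x[i+1])/2)
E
```

```text
t: 7.18
ee_pos: [0.5515, 0.0817, 0.0725]
tcp_rot: [[0.078, 0.997, 0.001], [0.997, -0.078, 0.0], [0.0, 0.001, -1.0]]
wrist_force: [-0.0, -0.7, 0.1]
grip_width: 0.0852
grasp_force: 0.0
t: 7.8
ee_pos: [0.5486, 0.0155, 0.2652]
tcp_rot: [[0.084, 0.996, 0.011], [0.996, -0.084, -0.0], [0.001, 0.011, -1.0]]
wrist_force: [-0.3, 0.6, -1.1]
grip_width: 0.0318
grasp_force: 0.0
t: 8.05
ee_pos: [0.5451, 0.0199, 0.2582]
tcp_rot: [[0.077, 0.997, -0.003], [0.997, -0.077, 0.0], [-0.0, -0.003, -1.0]]
wrist_force: [-0.9, 0.2, 0.7]
grip_width: 0.0301
grasp_force: 0.0
8.1 [0.5452 0.0199 0.2582] [ 0.95 -0.32  0.99]
4052 0.01718470540284575 ((552.133056640625, 78.9109878540039), (79.55596923828125, 66.0900650024414), 85.4990005493164)
0.15 0.5219209795370408 0.5909232736994035 0.5564221266182221
0.16999999999999998 0.5236694112009763 0.5925537185798536 0.5581115648904149
0.18999999999999997 0.5252382320865362 0.5941205133201917 0.559679372703364Traceback (most recent call last):
  File "<stdin>", line 8, in <module>
    return _wrapfunc(a, 'argmax', axis=axis, out=out, **kwds)
    return bound(*args, **kwds)
ValueError: attempt to get argmax of an empty sequence
```

View pics/w4.png

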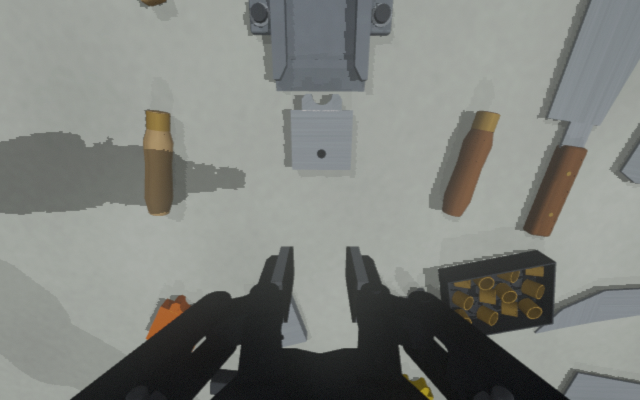

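The wrist view shows the half at (321,138), aligned with the shoe and about 1.5 mm off its centreline, which is well within the flare. Next I'll lower the partly open fingers behind it.

```bash
python3 -m pendant '[-0.006,0.0005,0.05,0,0.03,0,0,0.05,0,0.03,0,0,0.05,0,0.03,0,0,0.025,0,0.03,0,0,0,0,0.03]'; python3 -m pendant '[0,0,0,0,0.03,0.01,0,0,0,0.03,0.005,0,0,0,0.03,0.005,0,0,0,0.03]'
```

```text
t: 8.72
ee_pos: [0.5438, 0.0134, 0.082]
tcp_rot: [[0.077, 0.997, -0.007], [0.997, -0.077, -0.0], [-0.001, -0.007, -1.0]]
wrist_force: [-0.2, 0.6, 0.2]
grip_width: 0.0304
grasp_force: 0.0
t: 9.22
ee_pos: [0.5483, 0.0304, 0.0861]
tcp_rot: [[0.079, 0.997, 0.002], [0.997, -0.079, -0.004], [-0.003, 0.002, -1.0]]
wrist_force: [-0.8, -9.8, 5.0]
grip_width: 0.0298
grasp_force: 4.9
```

```bash
python3 -m pendant '[0,0,0,0,0.03,0,0,0,0,0.03]'; python3 -m pendant '[0.005,0,0.001,0,0.03,0.005,0,0,0,0.03,0.005,0,0,0,0.03,0.005,0,0,0,0.03]'
```

```text
t: 9.48
ee_pos: [0.5483, 0.0305, 0.0861]
tcp_rot: [[0.08, 0.997, 0.002], [0.997, -0.08, -0.003], [-0.003, 0.002, -1.0]]
wrist_force: [-0.8, -5.5, 3.7]
grip_width: 0.0299
grasp_force: 2.8
t: 9.98
ee_pos: [0.5502, 0.0464, 0.0857]
tcp_rot: [[0.082, 0.997, 0.002], [0.997, -0.082, -0.007], [-0.007, 0.002, -1.0]]
wrist_force: [-1.5, -12.4, 9.2]
grip_width: 0.0302
grasp_force: 6.4
```

```bash
python3 meas.py w5
python3 - <<'E'
from h import *
im,D,K,W,_=shot("side")
a=im[120:190,230:330]; s,_,K2,W2,_=shot("scene"); b=s[200:290,370:520]
w=np.load("w5.npz")["im"][0:300,170:470]
c=np.zeros((600,800,3),np.uint8)
c[:280,:400]=cv2.resize(a,(400,280),interpolation=2); c[300:540,:400]=cv2.resize(b,(400,240),interpolation=2); c[:400,400:]=cv2.resize(w,(400,400))
cv2.imwrite("pics/m5.png",c[:,:,::-1])
E
```

```text
10.025 [0.5503 0.0476 0.0857] [ -0.03 -10.54   7.75]
```

View pics/m5.png

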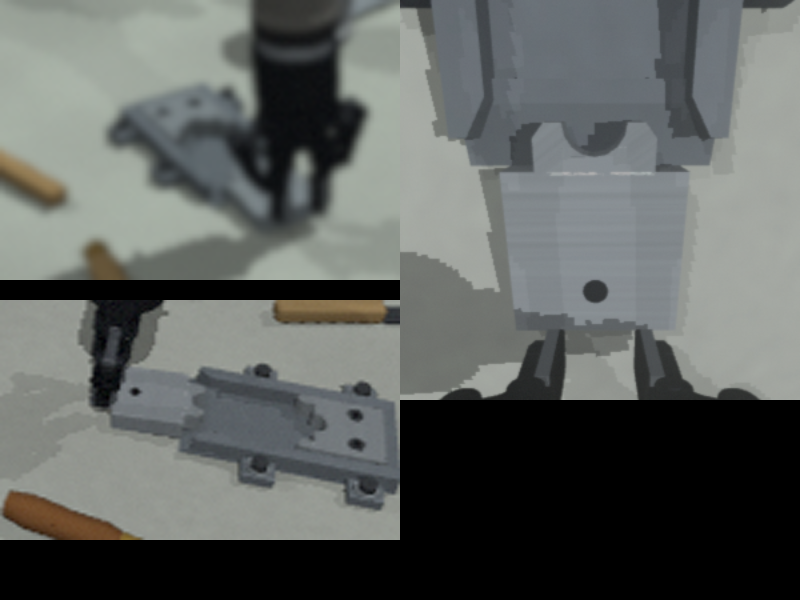

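The fingers sit squarely behind the half, whose nose is already on the ramp inside the flare. I'll keep pushing.

```bash
python3 -m pendant '[0.005,0,-0.001,0,0.03,0.005,0,0,0,0.03,0.005,0,0,0,0.03,0.005,0,0,0,0.03,0.005,0,0,0,0.03]' | grep -E 'pos|wrist_f'; python3 -m pendant '[0.005,0,0,0,0.03,0.005,0,0,0,0.03,0.005,0,0,0,0.03,0.005,0,0,0,0.03]'| grep -E 'pos|wrist_f'
```

```text
ee_pos: [0.5514, 0.0744, 0.0857]
wrist_force: [0.3, -8.1, 4.0]
ee_pos: [0.5528, 0.0936, 0.0856]
wrist_force: [-0.8, -9.3, 2.4]
```

```bash
python3 -m pendant '[0.005,0,-0.001,0,0.03,0.005,0,0,0,0.03,0.005,0,0,0,0.03,0.005,0,0,0,0.03]' | grep -E 'pos|wrist_f'; python3 meas.py w6
python3 - <<'E'
from h import *
d=np.load("w6.npz");im,D,K,W=d["im"],d["d"],d["K"],d["W"]
s,_,_,_,_=shot("scene"); b=s[200:290,370:520]
c=np.zeros((400,800,3),np.uint8); c[:240,:400]=cv2.resize(b,(400,240),interpolation=2); c[:,400:]=cv2.resize(im[:300,170:470],(400,400)); cv2.imwrite("pics/m6.png",c[:,:,::-1])
E
```

```text
ee_pos: [0.5542, 0.1081, 0.0869]
wrist_force: [-2.1, -20.7, 12.4]
11.8 [0.5543 0.1083 0.0871] [ -4.12 -18.09  10.73]
```

View pics/m6.png

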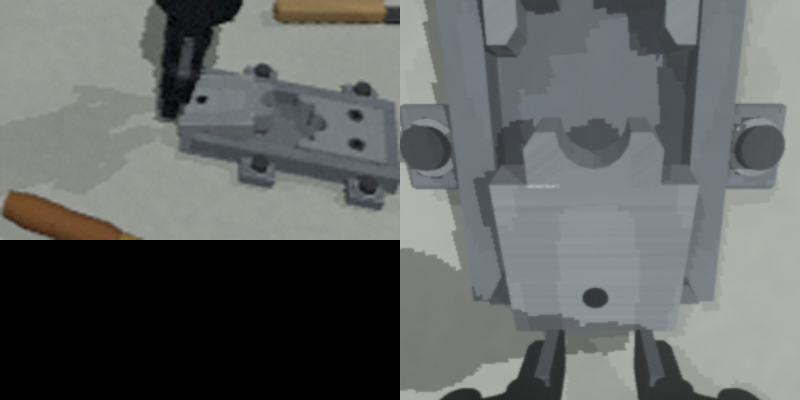

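The view shows the half between the walls with its nose tipping down into the pocket, and its tail starting up the ramp. I'll go on, raising the tool slightly.

```bash
python3 -m pendant '[0.003,0,-0.002,0,0.03,0.003,0,0,0,0.03,0.003,0,0,0,0.03]' | grep -E 'pos|wrist_f'; python3 -m pendant '[0.003,0,-0.001,0,0.03,0.003,0,0,0,0.03,0.003,0,0,0,0.03]' | grep -E 'pos|wrist_f'
```

```text
ee_pos: [0.5558, 0.1171, 0.0897]
wrist_force: [-1.2, -4.9, -0.2]
ee_pos: [0.5555, 0.1357, 0.0889]
wrist_force: [0.2, -4.6, 0.7]
```

```bash
python3 -m pendant '[0.002,0,0.003,0,0.03,0.002,0,0,0,0.03,0.002,0,0,0,0.03]' | grep -E 'pos|wrist_f'; python3 -m pendant '[0.002,0,0,0,0.03,0.002,0,0,0,0.03,0,0,0,0,0.03]' | grep -E 'pos|wrist_f';  python3 meas.py w7
python3 - <<'E'
from h import *
d=np.load("w7.npz");im,D,K,W=d["im"],d["d"],d["K"],d["W"]
P=cloud(D,K,W); u=np.array([.0812,.9967])
R=P[...,:2]-[.5633,.234]; X=R@u; Y=R@[u[1],-u[0]]
for a in range(-90,20,6):
    m=(D>0)&(abs(X*1000-a)<2)&(abs(Y)<.008); m2=(D>0)&(abs(X*1000-a)<2)&(abs(abs(Y)-.026)<.005)
    print(a,*[(np.median(P[k][:,2])*1000).round(1) if k.sum()>3 else None for k in(m,m2)])
E
```

```text
ee_pos: [0.5563, 0.1409, 0.086]
wrist_force: [1.5, -4.7, -0.8]
ee_pos: [0.5564, 0.1435, 0.086]
wrist_force: [-1.0, -7.9, 3.3]
13.4 [0.5564 0.1435 0.086 ] [-0.7  -8.09  2.52]
-90 7.0 7.7
-84 None 38.6
-78 95.6 65.1
-72 21.4 86.8
-66 21.2 21.2
-60 21.4 21.2
-54 21.2 21.1
-48 21.2 21.3
-42 21.3 21.2
-36 21.2 21.2
-30 21.2 21.2
-24 21.1 21.2
-18 21.2 21.2
-12 21.2 19.2
-6 3.3 21.0
0 3.2 20.9
6 3.2 21.2
12 20.3 21.2
18 21.2 21.1
```

The half lies flat, with its top level with the bolted half at 21.2 mm. A gentle press will close any remaining gap.

```bash
python3 -m pendant '[0.002,0,0,0,0.03,0.002,0,0,0,0.03,0,0,0,0,0.03]' | grep -E 'pos|wrist_f'; python3 -m pendant '[0.002,0,0,0,0.03,0.002,0,0,0,0.03,0,0,0,0,0.03]' | grep -E 'pos|wrist_f'
```

```text
ee_pos: [0.5565, 0.144, 0.086]
wrist_force: [-1.3, -13.3, 6.8]
ee_pos: [0.5566, 0.1444, 0.086]
wrist_force: [-2.4, -20.0, 9.5]
```

```bash
python3 -m pendant '[-0.01,0,0,0,0.03,-0.02,0,0,0,0.03,-0.03,0,-0.02,0,0.03,-0.02,0,-0.06,0,0.03,-0.02,0,-0.06,0,0.03]' | grep -E 'pos|wrist_f'; python3 -m pendant '[0,0,0,0,0.03,0,0,0,0,0.03]' | grep -E 'pos|wrist_f';  python3 meas.py w8
python3 - <<'E'
from h import *
d=np.load("w8.npz");im,D,K,W=d["im"],d["d"],d["K"],d["W"]
P=cloud(D,K,W); u=np.array([.0812,.9967])
R=P[...,:2]-[.5633,.234]; X=R@u; Y=R@[u[1],-u[0]]
for a in range(-96,20,6):
    m=(D>0)&(abs(X*1000-a)<2)&(abs(Y)<.008); m2=(D>0)&(abs(X*1000-a)<2)&(abs(abs(Y)-.026)<.005)
    print(a,*[(np.median(P[k][:,2])*1000).round(1) if k.sum()>3 else None for k in(m,m2)],end=' | ')
s,_,_,_,_=shot("scene"); b=s[190:300,360:540]
m=(D>0)&(abs(X+.01)<.1)&(abs(Y)<.06); v,w=np.nonzero(m); i=im[v.min():v.max(),w.min():w.max()]
c=np.zeros((500,800,3),np.uint8); c[:244,:400]=cv2.resize(b,(400,244),interpolation=2)
f=min(400/i.shape[1],500/i.shape[0]); i=cv2.resize(i,None,fx=f,fy=f,interpolation=2); c[:i.shape[0],400:400+i.shape[1]]=i; cv2.imwrite("pics/m8.png",c[:,:,::-1])
E
```

```text
ee_pos: [0.5489, 0.0543, 0.2257]
wrist_force: [1.2, 0.4, 0.2]
ee_pos: [0.549, 0.055, 0.2244]
wrist_force: [-0.3, 0.2, -0.2]
15.075 [0.5485 0.0551 0.2234] [ 0.26  0.9  -0.53]
-96 5.1 5.0 | -90 7.2 7.0 | -84 7.1 7.1 | -78 20.7 20.7 | -72 21.1 21.2 | -66 21.2 21.3 | -60 21.6 21.1 | -54 21.3 21.0 | -48 21.2 21.2 | -42 21.2 21.1 | -36 21.1 21.2 | -30 21.0 21.2 | -24 21.2 21.0 | -18 21.3 21.3 | -12 21.3 19.9 | -6 None 4.5 | 0 None None | 6 None None | 12 None None | 18 None None |
```

View pics/m8.png

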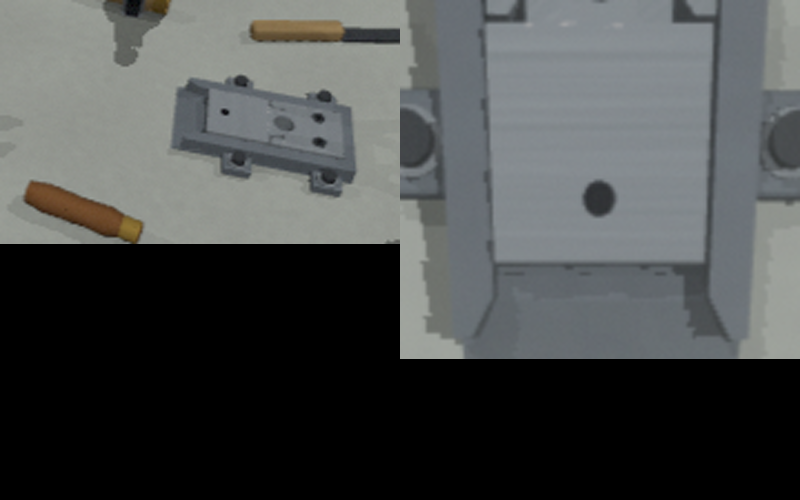

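The half is flat behind the lip, the two half bores form one full round, and the robot is clear of everything.

```bash
python3 -c "
from workcell import job_done; print(job_done())"
```

```text
the job is handed in; nothing more can be done
None
```

I pushed the shouldered half over the lip into the shoe; it lies flat in the pocket, closed against the bolted half. The robot is clear, the other halves were not touched, and I handed the job in at about 15 s.

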